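# Start the engraving handpiece unit in the seal carver's workshop

### The job

Get the engraving handpiece running on the sloping-fronted control unit: turn its stiff rotary main switch clockwise until it clicks over from off to on and stays there, then press the square handpiece key and after it the large round start key, each one fully down and let up again before the next. Keep off the two small speed keys, and leave the stones, tools and jars on the bench where they are.

Things in the scene. Friction and masses are not known exactly. Their poses are not given: they have to be found in the camera images.
- unit: Control unit, fixed: light grey box with dark side cheeks, 270 mm wide, 198 mm deep, left or right of the midline, turned up to 17 degrees. Its panel slopes up at 30 degrees from a 40 mm high front edge on the robot's side to a flat top 115 mm high, where a metal handpiece lies in clips (to 146 mm, fixed). Origin on the bench, 90 mm behind the front; x to the rear, y left, z up.
- panel (a point): Centre of the sloping panel (150 mm up the slope). Axes: x up the slope, y left as seen from the robot, z out of the panel (30 degrees from vertical, leaning to the robot). On it, (x, y) in mm: switch (0, 72), square key (-30, -22), large round key (-30, -88), small round keys (40, -70) and (40, -106), flat dark display (40, -12).
- switch_grip (a point): Gripping point of the rotary main switch, on its axis, 25 mm above the panel. Black disc 49 mm across on a 64 mm square dark plate, top at 9 mm, with a bar grip across it 46 mm long, 14 mm wide, from 9 to 35 mm above the panel. Axes: x along the bar to the end with the white line, z out of the panel. Off: the line points 30 degrees left of straight up the slope; on: 30 degrees right.
- switch (a joint): Angle of the rotary switch, rad: 0 in the off notch, growing clockwise as seen looking at the panel, 1.047 (60 degrees) in the on notch, with an end stop at each. An over-centre spring resists the turn with about 0.16 N m at first, less and less until it tips over at 30 degrees, then snaps the switch on into its notch; let go short of 30 degrees, it springs back to off.
- select_key_top (a point): Centre of the top of the square handpiece key (24 by 24 mm grey cap, in a 32 mm square dark bezel 3 mm high). Its top is 9 mm above the panel; it moves straight into the panel. x up the slope, z out of the panel.
- select_key (a joint): Travel of the square handpiece key, m: 0 up, 0.005 fully down, sprung; starts to move at about 1.5 N, fully down at 5 N.
- start_key_top (a point): Centre of the top of the large round start key (grey cap 32 mm across, round bezel 42 mm across and 3 mm high). Its top is 9 mm above the panel; it moves straight into the panel. x up the slope, z out of the panel.
- start_key (a joint): Travel of the large round start key, m: 0 up, 0.005 fully down, sprung like the square key.
- slower_key (a joint): Travel of the left one of the two small round speed keys (14 mm across, 9 mm high, near the upper right edge of the panel), m: 0 up, 0.005 down. Not to be pressed.
- faster_key (a joint): Travel of the right one of the two small round speed keys, alike, m: 0 up, 0.005 down. Not to be pressed.
- vise: Round brass seal vise with two dark wooden jaws and a pale stone held between them, fixed: 132 mm across, 90 mm high. Origin at the centre of its foot. It stands on the other side of the midline from the unit.
- stone_side: Yellowish seal stone with a red upper face, loose, 36 by 36 by 52 mm, upright just left of the unit. Origin at the centre of its foot.
- stone_tall: Tall dark red seal stone, loose, 38 by 38 by 105 mm, upright behind the unit. Origin at the centre of its foot.
- stone_front: Olive seal stone with a red upper face, loose, 34 by 34 by 40 mm, upright in front of the vise. Origin at the centre of its foot.
- graver: Hand graver, loose, lying on the bench in front of the unit: black wrapped grip and square steel blade, 175 mm long, 11 mm thick. Origin on the bench under its middle, x towards the blade.
- ink_jar: White lidded round jar, loose, 72 mm across, 34 mm high, behind the vise. Origin at the centre of its foot.
- loupe: Small black eye loupe, loose, 38 mm across, 34 mm high, beside the vise. Origin at the centre of its foot.

How it is judged:
On the way, in this order (a step that is already met when the one before it is completed fails the run):
1. the rotary switch has clicked over into its on notch, with no key pressed (value of joint switch above 0.9 rad and value of joint each of select_key, start_key below 0.0015 m), for 0.2 s.
2. the square handpiece key is pressed down, alone, with the switch on (value of joint switch above 0.9 rad and value of joint select_key above 0.0038 m and value of joint start_key below 0.0015 m), for 0.05 s.
3. the large round start key is pressed down, alone, with the square key up again and the switch on (value of joint switch above 0.9 rad and value of joint start_key above 0.0038 m and value of joint select_key below 0.0015 m), for 0.05 s.
At the end, for the whole second after the job is handed in: The rotary switch rests in its on notch (turned more than 0.9 rad of 1.047) and all four keys are up again (within 1.5 mm), after the switch was clicked on, then the square key and then the large round key were each pressed down (at least 3.8 of 5 mm), one at a time (all of step 1 and value of joint each of slower_key, faster_key below 0.0015 m); the robot touches nothing.
It fails at once if a small speed key is pressed (over 2.5 mm) (value of joint any of slower_key, faster_key above 0.0025 m).
It fails at once if the square or the start key is pressed down while the switch is off (value of joint switch below 0.5 rad and value of joint any of select_key, start_key above 0.0038 m).
It fails at once if the square and the start key are down together (value of joint each of select_key, start_key above 0.0025 m).
It fails at once if a stone, tool or jar on the bench is moved by more than 25 mm (distance of any of stone_side, stone_tall, stone_front, graver, ink_jar, loupe from where it was at the start of the episode above 0.025 m).
It also fails if it takes over 53 s, if anything falls off the work surface, if the arm or the gripper's body presses on something with over 40 N, if the wrist force passes 120 N, or if a joint passes its speed limit or range.

### The arm

A 7-joint arm with a two-finger parallel gripper is mounted at the origin on the work surface. World frame = base frame: x ahead of the robot, y to its left, z up, the work surface at z = 0. Lengths are in m, angles in rad, forces in N, time in s.
With the tool pointing down it reaches from about 0.425 to 1.025 m from the base axis. Payload 3.6 kg.
Tool frame: the origin (TCP) lies on the centre line of the jaws, within the pads' length; the fingertips stand 22 mm ahead of it and the grasp point (between the pads) lies 3 mm ahead of it; z points along the fingers, y is the line along which they close (so a half turn about z gives the same grasp; the last joint's range is limited). The gripper opens to 85 mm and grips with 20 to 120 N. Pads are 22 mm wide; open, the fingers measure 114 mm over their backs; the gripper's body (76 mm by 85 mm) begins 54 mm behind the grasp point. The pads swing forward as they close: fully open they stand 13 mm farther back than shut.
Start: joints at [-1.339, 0.591, 0.048, 1.609, -0.033, 0.943, -0.034], TCP at [0.231, 0.687, 0.216] pointing down, gripper open.
Joint ranges: [-2.69, 2.69], [-0.47, 2.24], [-1.27, 1.36], [0.19, 2.51], [-1.53, 4.68], [0.08, 2.07], [-3.09, 3.09]. Speed limits (rad/s): [2.57, 2.57, 3.14, 3.14, 3.14, 3.14, 3.14].

### API

Orientations are given as a unit quaternion [x, y, z, w].
In Python, from plant import ctrl gives the robot as it stands.
- The arm moves only by the tool move_arm, never from a script. Its arguments are lists of equal length, an entry for each row: "dp": the shift along the world's x, y, z in mm, a list of three; "turn": the turn about the world's z in rad; "gripper": the closure, from 0 (fully open) to 1 (shut). In form: {"dp": [[tx, ty, tz], ...], "turn": [turn, ...], "gripper": [gripper, ...]}. A call has 1 to 12 rows; each row shifts and turns the commanded pose from where the row before left it; what a row does not reach is not made up. A row lasts 1/10 s, in which the tool goes at most 50 mm and 8.59 degrees, less where a joint would pass 70% of its speed; a pose out of reach is approached as far as the arm can. A call is refused whole if a number of a shift passes 50 or a number of a turn 0.15, either way. A call with a gripper value outside its range is refused whole. The fingers move at their own pace and stop on an object; "force" is the grip in N (left out, the last holds). Time passes only in rows, so rows that do not move let the fingers close. It gives the time, the measured TCP pose, the force, the opening and the grip force at its end, in the units of the state.
- ctrl.get_state(): the state, without advancing time (a new reading comes with each control period).
- ctrl.snapshot(name): name is "side" or "top"; returns a dict with "image" (480x640x3 uint8, blue, green, red), "intrinsics" (3x3 intrinsics, pixels), "R" (3x3) and "t" (3): a world point X has camera coordinates R X + t. Camera axes: x right, y down, z forward; pixel columns grow to the right and rows downward; lengths in m; the calibration is good to about 2 mm. A picture is of the moment at which its call begins. There is no depth.
- ctrl.hand_in(): hands the job in; it is judged then, once.
The state is a dict: "t": time; "joint_pos": joint angles; "joint_velocities": joint speeds; "joint_torque": joint torques, N m; "tool_pos": TCP position; "eef_rot": TCP orientation; "contact_force": force on the tool from outside, world axes, zero at the start; "torque": the same for the moment, N m; "finger_gap": finger opening in m; "gripper_force": force on a finger pad.
Only numpy, scipy, OpenCV 4.12 (cv2) and the standard library are available. Lean on these libraries where they do the work, as an engineer would, in place of code of your own. Each camera call takes 0.05 s, during which the arm holds its last target. There are 200 camera calls.

## Working session

There is one attempt and no reset: what is moved stays moved. The work goes in short steps, Python scripts to look and compute and a tool call to move; the robot and the scene stay as the last step left them, time stands still between calls to the robot, and variables do not carry over. Pictures are saved under pics/ and viewed, at most 10 in all, crops included, and the job is handed in when it is done.

Besides the shell and the picture viewer there is one more tool, called by a JSON object that holds its "api" and its "payload", one argument or row to a line. move_arm: Moves the arm, as the interface text tells. Its arguments: {"type":"object","properties":{"dp":{"type":"array"},"turn":{"type":"array"},"gripper":{"type":"array"},"force":{"type":"number"}},"required":["dp","turn","gripper"]}

```bash
mkdir -p pics; ls; python3 - <<'E'
from plant import ctrl
import cv2,pickle
d={}
for n in("side","top"):
    s=ctrl.snapshot(n); d[n]=s; cv2.imwrite(f"pics/{n}0.png",s["image"]); print(n,s["intrinsics"],s["R"],s["t"])
pickle.dump(d,open("s0.pkl","wb"))
print(ctrl.get_state())
E
```

```text
pics
side [[550.77842123   0.         324.98251743]
 [  0.         550.77842123 239.18324891]
 [  0.           0.           1.        ]] [[ 0.95549683 -0.29488066  0.0084387 ]
 [-0.22071896 -0.73358589 -0.64275569]
 [ 0.19572673  0.61228844 -0.76602475]] [-0.50933629  0.20515925  1.12849418]
top [[449.42435792   0.         324.88820862]
 [  0.         449.42435792 242.48578343]
 [  0.           0.           1.        ]] [[ 0.00516689 -0.99998234  0.00293744]
 [-0.97429545 -0.00569569 -0.22520199]
 [ 0.22521474 -0.00169834 -0.97430767]] [0.01497655 0.56904473 0.8189685 ]
{'t': 0.1, 'joint_pos': array([-1.3394981 ,  0.59203132,  0.04830849,  1.60969513, -0.03328913,
        0.94271187, -0.03373128]), 'joint_velocities': array([-0.00061599, -0.00135381,  0.00153948, -0.00358463, -0.00063178,
        0.00110908,  0.00116773]), 'joint_torque': array([ 4.74167973e-03, -5.49997973e+01,  1.55314431e+00, -1.98824769e+01,
        9.68376640e-03,  3.86772532e-03,  8.73038431e-06]), 'tool_pos': array([0.2311089 , 0.68635483, 0.21505214]), 'eef_rot': array([ 1.61660519e-01,  9.86845902e-01, -1.01534633e-03, -1.02670187e-04]), 'contact_force': array([ 0.32262912,  0.23151213, -0.02004955]), 'torque': array([-0.02616494,  0.01783033,  0.00367502]), 'gripper_force': 0.0, 'finger_gap': 0.08533018694235955}
```

View pics/side0.png

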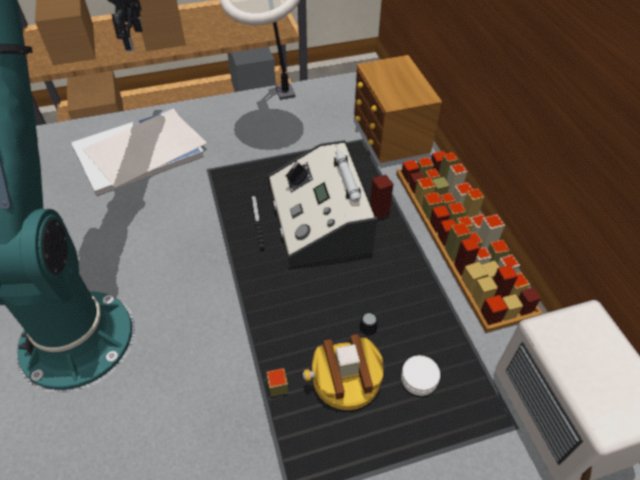

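View pics/top0.png

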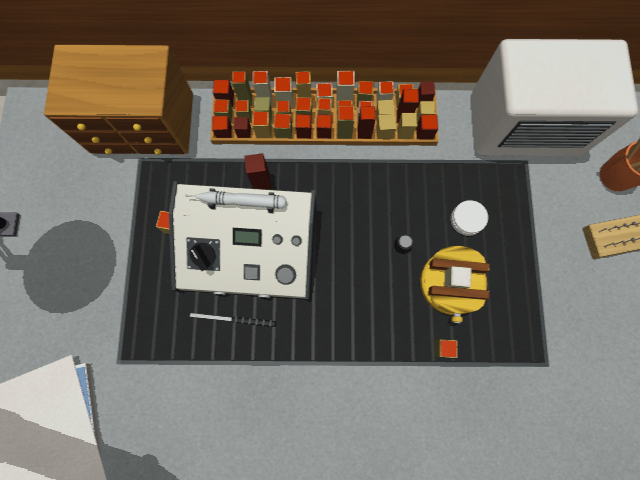

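The side view shows the unit around (325,195), and the top view around (243,245) with the switch at about (203,254). The square key is near (251,272), the start key near (285,274) and the display near (247,237). Next I'll enlarge both views.

```bash
python3 - <<'E'
import cv2,pickle,numpy as np
d=pickle.load(open("s0.pkl","rb"))
a=d["top"]["image"][180:305,165:320]; b=d["side"]["image"][138:268,262:392]
a=cv2.resize(a,None,fx=5,fy=5,interpolation=cv2.INTER_CUBIC)[:, :]; b=cv2.resize(b,None,fx=4.6,fy=4.6,interpolation=cv2.INTER_CUBIC)
cv2.imwrite("pics/a.png",a[:600,:800]); cv2.imwrite("pics/b.png",b[:600,:600])
for n,(r0,r1,c0,c1) in {"top":(180,305,165,320),"side":(138,268,262,392)}.items():
    g=cv2.cvtColor(d[n]["image"],cv2.COLOR_BGR2GRAY)[r0:r1,c0:c1]
    m=(g<165).astype(np.uint8)
    k,l,st,ce=cv2.connectedComponentsWithStats(m)
    for i in range(1,k):
        if 15<st[i,4]<1500: print(n,st[i],np.round(ce[i]+[c0,r0],1))
E
```

```text
top [ 25   8  98  26 652] [243.5 203.4]
top [ 67  47  30  20 524] [246.6 236.6]
top [107  54  11  11  95] [277.1 238.9]
top [126  55  11  12  98] [296.1 240.3]
top [  21   57   34   39 1086] [203.1 254.2]
top [ 78  84  17  17 262] [251.3 271.8]
top [110  84  22  21 351] [285.2 274.1]
side [ 71  17  28  51 380] [346.5 181.7]
side [ 51  44  18  23 266] [321.  193.1]
side [ 28  65  14  16 148] [296.3 210.6]
side [61 69  8  9 57] [326.5 210.8]
side [65 81  8  9 60] [330.4 222.8]
side [ 33  86  16  17 207] [302.3 231.9]
```

View pics/a.png

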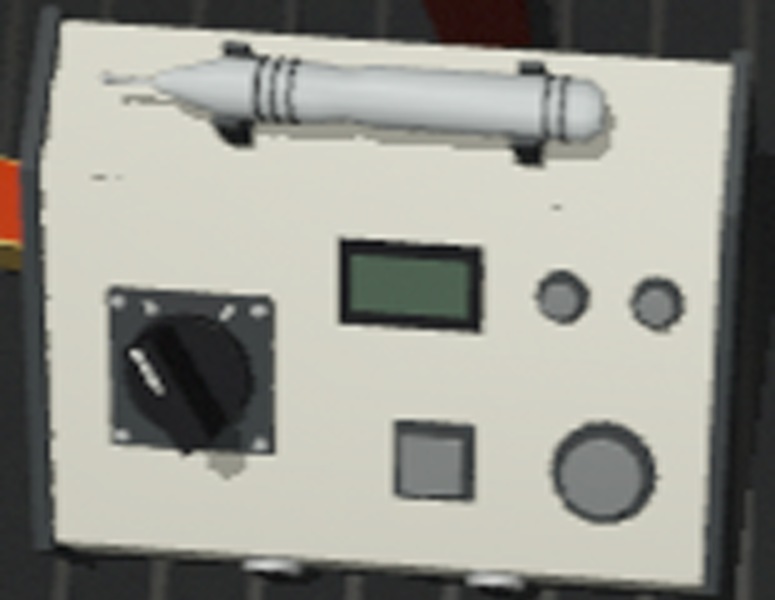

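View pics/b.png

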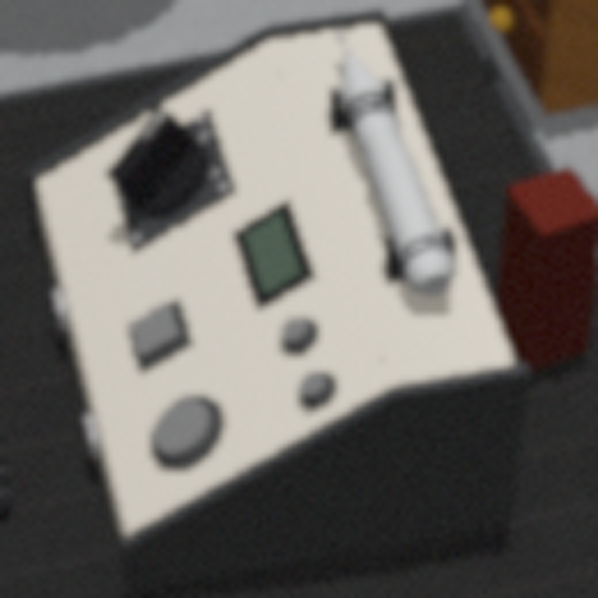

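The crops show the switch in off, with its white line up-left at crop (145,370), which is (194,254) in the top view. The keys and display are distinct in both views. Next I triangulate them and fit the unit's yaw and position.

```bash
cat > geo.py <<'E'
import cv2,pickle,numpy as np
from scipy.optimize import least_squares
d=pickle.load(open("s0.pkl","rb"))
P={n:d[n]["intrinsics"]@np.c_[d[n]["R"],d[n]["t"]] for n in d}
def tri(a,b):
    X=cv2.triangulatePoints(P["top"],P["side"],np.array(a,float).T,np.array(b,float).T); return (X[:3]/X[3]).T
def proj(n,X):
    x=P[n]@np.r_[X,1]; return x[:2]/x[2]
s,c=.5,np.sqrt(.75)
def p2u(x,y,z=0): # panel -> unit
    k=.150
    return np.array([-.09+(k+x)*c-z*s, y, .04+(k+x)*s+z*c])
E
cat > m.py <<'E'
from geo import *
top=[(251.7,272.4),(285.2,274.2),(277.4,239),(296.4,240.3),(246.8,236.8)]
side=[(296.5,210.3),(302.4,231.7),(326.6,210.7),(330.5,222.7),(321.1,193.1)]
X=tri(top,side)
M=np.array([p2u(-.03,-.022,.007),p2u(-.03,-.088,.007),p2u(.04,-.07,.006),p2u(.04,-.106,.006),p2u(.04,-.012,.001)])
A=M-M.mean(0);B=X-X.mean(0)
yaw=np.arctan2((A[:,0]*B[:,1]-A[:,1]*B[:,0]).sum(),(A[:,:2]*B[:,:2]).sum())
R=np.array([[np.cos(yaw),-np.sin(yaw),0],[np.sin(yaw),np.cos(yaw),0],[0,0,1]])
t=X.mean(0)-R@M.mean(0)
print("tri",X.round(4).tolist()); print("res mm",((X-M@R.T-t)*1e3).round(1).tolist())
print("yaw",np.degrees(yaw),"t",t)
for nm,q in dict(switch_base=(0,.072,0),grip=(0,.072,.025),sel=(-.03,-.022,.009),start=(-.03,-.088,.009),line=(.02*c,.072+.01,.035)).items():
    W=R@p2u(*q)+t; print(nm,W.round(4),proj("top",W).round(1),proj("side",W).round(1))
np.savez("pose.npz",R=R,t=t)
E
python3 m.py
```

```text
tri [[0.511, 0.1593, 0.0653], [0.5075, 0.0947, 0.0626], [0.5685, 0.1079, 0.0993], [0.5663, 0.072, 0.0984], [0.5732, 0.1664, 0.0971]]
res mm [[0.7, -0.4, 0.4], [0.9, 0.9, -2.3], [-0.2, -0.4, 0.3], [-0.3, -0.4, -0.7], [-1.1, 0.3, 2.3]]
yaw -3.197050268524345 t [ 0.50111216  0.18223557 -0.04114333]
switch_base [0.545  0.2519 0.0739] [204.  252.8] [299.2 178.3]
grip [0.5325 0.2526 0.0955] [200.2 257. ] [293.9 172.5]
sel [0.5093 0.1597 0.0667] [251.4 271.9] [295.1 210.1]
start [0.5056 0.0938 0.0667] [285.5 274. ] [301.2 231.1]
line [0.543  0.262  0.1128] [193.  249.6] [296.9 163.7]
```

The panel's centre is really 75 mm up the slope, since the slope is 150 mm long in all. With that, the height offset is only -3.6 mm. I'll refit by reprojection, with the unit on the bench.

```bash
sed -i 's/k=.150/k=.075/' geo.py; cat >> m.py <<'E'
print("--- refit tz=0")
def RT(p):
    a=p[0]; return np.array([[np.cos(a),-np.sin(a),0],[np.sin(a),np.cos(a),0],[0,0,1]]),np.array([p[1],p[2],0])
def f(p):
    R,t=RT(p); return np.array([np.r_[proj("top",R@m+t)-u,proj("side",R@m+t)-v] for m,u,v in zip(M,top,side)]).ravel()
r=least_squares(f,[yaw,t[0],t[1]]); R,t=RT(r.x); print(np.degrees(r.x[0]),t,"px res",r.fun.reshape(-1,4).round(1).tolist())
for nm,q in dict(switch_base=(0,.072,0),grip=(0,.072,.025),sel=(-.03,-.022,.009),start=(-.03,-.088,.009),barend=(.023*c,.072+.0115,.035)).items():
    W=R@p2u(*q)+t; print(nm,W.round(4),proj("top",W).round(1),proj("side",W).round(1))
for q in [(.075,.135),(-.075,.135),(-.075,-.135)]:
    W=R@p2u(*q)+t;print(W.round(4),proj("top",W).round(1),proj("side",W).round(1))
np.savez("pose.npz",R=R,t=t)
E
python3 m.py
```

```text
tri [[0.511, 0.1593, 0.0653], [0.5075, 0.0947, 0.0626], [0.5685, 0.1079, 0.0993], [0.5663, 0.072, 0.0984], [0.5732, 0.1664, 0.0971]]
res mm [[0.7, -0.4, 0.4], [0.9, 0.9, -2.3], [-0.2, -0.4, 0.3], [-0.3, -0.4, -0.7], [-1.1, 0.3, 2.3]]
yaw -3.197050268524346 t [ 0.56596297  0.17861319 -0.00364333]
switch_base [0.545  0.2519 0.0739] [204.  252.8] [299.2 178.3]
grip [0.5325 0.2526 0.0955] [200.2 257. ] [293.9 172.5]
sel [0.5093 0.1597 0.0667] [251.4 271.9] [295.1 210.1]
start [0.5056 0.0938 0.0667] [285.5 274. ] [301.2 231.1]
line [0.543  0.262  0.1128] [193.  249.6] [296.9 163.7]
--- refit tz=0
-3.064134052943232 [0.56462915 0.17745753 0.        ] px res [[0.3, -0.5, -1.4, -0.3], [0.9, -0.3, -1.1, -0.7], [0.2, -0.5, -0.7, -0.6], [0.3, -0.7, -0.5, -0.9], [0.7, -0.8, -0.3, 0.2]]
switch_base [0.5435 0.2507 0.0775] [204.1 253.2] [298.7 177.6]
grip [0.531  0.2514 0.0992] [200.3 257.4] [293.3 171.9]
sel [0.508  0.1585 0.0703] [251.8 272.3] [294.6 209.5]
start [0.5045 0.0926 0.0703] [286.  274.3] [300.8 230.6]
barend [0.5438 0.2622 0.1178] [192.1 248.6] [297.1 162. ]
[0.6117 0.3101 0.115 ] [169.6 213.4] [318.7 144.8]
[0.482  0.3171 0.04  ] [173.3 287.3] [268.6 175.8]
[0.4675 0.0475 0.04  ] [309.7 295.4] [290.5 257.9]
```

The fit is good: yaw is -3.06° and residuals are about 1 px. I'll close the fingers and move in above bare panel to calibrate the tip height by touch.

{"api": "move_arm", "payload": {
  "dp": [
    [0,-40,0],
    [0,-40,0],
    [0,-40,0],
    [0,-40,0],
    [0,-40,0],
    [20,-40,0],
    [40,-40,0],
    [40,-40,0],
    [40,-40,0],
    [40,-40,0],
    [40,-40,0],
    [40,-40,0]
  ],
  "turn": [0,0,0,0,0.09,0.09,0.09,0,0,0,0,0],
  "gripper": [1,1,1,1,1,1,1,1,1,1,1,1],
  "force": 40
}}

```text
t: 1.3
tool_pos: [0.4644, 0.2332, 0.216]
eef_rot: [0.027, 1.0, -0.0, -0.0]
contact_force: [0.8, 0.2, -0.1]
finger_gap: -0.0002
gripper_force: 0.0
```

{"api": "move_arm", "payload": {
  "dp": [
    [39,-7,0],
    [0,0,-38],
    [0,0,-38],
    [0,0,0],
    [0,0,0],
    [0,0,0]
  ],
  "turn": [0,0,0,0,0,0],
  "gripper": [1,1,1,1,1,1]
}}

```text
t: 1.9
tool_pos: [0.5034, 0.2287, 0.1417]
eef_rot: [0.027, 1.0, 0.001, 0.001]
contact_force: [-0.1, 0.2, -0.1]
finger_gap: 0.0002
gripper_force: 0.0
```

{"api": "move_arm", "payload": {
  "dp": [
    [27,-30,0],
    [0,0,-15],
    [0,0,-15],
    [0,0,0],
    [0,0,0],
    [0,0,0]
  ],
  "turn": [0,0,0,0,0,0],
  "gripper": [1,1,1,1,1,1]
}}

```text
t: 2.5
tool_pos: [0.5303, 0.1988, 0.1116]
eef_rot: [0.027, 1.0, 0.001, 0.001]
contact_force: [-0.2, 0.2, -0.3]
finger_gap: 0.0
gripper_force: 0.0
```

```bash
python3 - <<'E'
from plant import ctrl
import cv2,numpy as np
a=ctrl.snapshot("top")["image"][180:305,165:320]; b=ctrl.snapshot("side")["image"][110:268,252:402]
a=cv2.resize(a,(434,350)); b=cv2.resize(b,(332,350))
cv2.imwrite("pics/c.png",np.hstack([a,b])); print(ctrl.get_state()["tool_pos"])
E
```

```text
[0.53005709 0.19858111 0.11124758]
```

View pics/c.png

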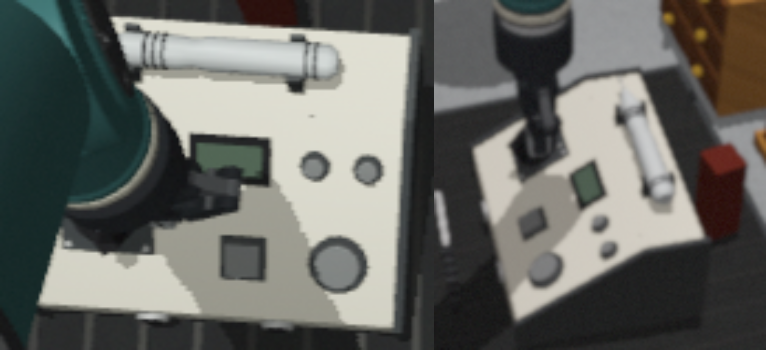

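The picture shows the tool over the panel near the switch. I'll check the tip position by projection.

```bash
python3 - <<'E'
from geo import *
for z in (.09,.111,.16):
  W=np.array([.53,.1986,z]); a=proj("top",W);b=proj("side",W); print(a,(a-[165,180])*2.8,b,(b-[252,110])*[332/150,350/158])
E
```

```text
[229.42421273 259.01270235] [180.38779565 221.23556659] [298.95144469 189.73317742] [103.91919759 176.62412719]
[227.1038882  256.85894593] [173.89088695 215.2050486 ] [298.69833609 183.24688505] [103.35898389 162.25575802]
[221.21767569 251.39528435] [157.40949192 199.90679618] [298.08202926 167.45308618] [101.99489144 127.26949469]
```

{"api": "move_arm", "payload": {
  "dp": [
    [0,0,-5],
    [0,0,-3],
    [0,0,-1],
    [0,0,0],
    [0,0,0]
  ],
  "turn": [0,0,0,0,0],
  "gripper": [1,1,1,1,1]
}}

```text
t: 3.1
tool_pos: [0.5295, 0.1979, 0.101]
eef_rot: [0.027, 1.0, -0.0, -0.0]
contact_force: [0.2, 0.4, -0.3]
finger_gap: 0.0001
gripper_force: 0.0
```

{"api": "move_arm", "payload": {
  "dp": [
    [0,0,-1],
    [0,0,-1],
    [0,0,0]
  ],
  "turn": [0,0,0],
  "gripper": [1,1,1]
}}

```text
t: 3.4
tool_pos: [0.5294, 0.1979, 0.099]
eef_rot: [0.027, 1.0, -0.0, -0.0]
contact_force: [-0.5, 0.4, 1.2]
finger_gap: -0.0001
gripper_force: 0.0
```

{"api": "move_arm", "payload": {
  "dp": [
    [0,0,-1],
    [0,0,0]
  ],
  "turn": [0,0],
  "gripper": [1,1]
}}

```text
t: 3.6
tool_pos: [0.5294, 0.198, 0.098]
eef_rot: [0.027, 1.0, -0.0, -0.0]
contact_force: [-0.3, -0.7, 0.4]
finger_gap: 0.0
gripper_force: 0.0
```

{"api": "move_arm", "payload": {
  "dp": [
    [0,0,-1],
    [0,0,0]
  ],
  "turn": [0,0],
  "gripper": [1,1]
}}

```text
t: 3.8
tool_pos: [0.5294, 0.198, 0.097]
eef_rot: [0.027, 1.0, -0.0, -0.0]
contact_force: [0.8, 0.3, 0.9]
finger_gap: -0.0
gripper_force: 0.0
```

{"api": "move_arm", "payload": {
  "dp": [
    [0,0,-1],
    [0,0,0]
  ],
  "turn": [0,0],
  "gripper": [1,1]
}}

```text
t: 4.0
tool_pos: [0.5294, 0.1979, 0.096]
eef_rot: [0.027, 1.0, -0.0, -0.0]
contact_force: [0.4, 0.1, -0.2]
finger_gap: -0.0
gripper_force: 0.0
```

{"api": "move_arm", "payload": {
  "dp": [
    [0,0,-1],
    [0,0,0]
  ],
  "turn": [0,0],
  "gripper": [1,1]
}}

```text
t: 4.2
tool_pos: [0.5294, 0.1979, 0.095]
eef_rot: [0.027, 1.0, -0.0, -0.0]
contact_force: [0.4, -0.4, 0.7]
finger_gap: -0.0004
gripper_force: 0.0
```

{"api": "move_arm", "payload": {
  "dp": [
    [0,0,-1],
    [0,0,0]
  ],
  "turn": [0,0],
  "gripper": [1,1]
}}

```text
t: 4.4
tool_pos: [0.5294, 0.1979, 0.094]
eef_rot: [0.027, 1.0, -0.0, -0.0]
contact_force: [-0.6, 0.2, -0.8]
finger_gap: 0.0002
gripper_force: 0.0
```

{"api": "move_arm", "payload": {
  "dp": [
    [0,0,-1],
    [0,0,0]
  ],
  "turn": [0,0],
  "gripper": [1,1]
}}

```text
t: 4.6
tool_pos: [0.5294, 0.198, 0.093]
eef_rot: [0.027, 1.0, -0.0, -0.0]
contact_force: [-0.1, 0.6, 1.2]
finger_gap: -0.0001
gripper_force: 0.0
```

{"api": "move_arm", "payload": {
  "dp": [
    [0,0,-1],
    [0,0,0]
  ],
  "turn": [0,0],
  "gripper": [1,1]
}}

```text
t: 4.8
tool_pos: [0.5294, 0.1979, 0.092]
eef_rot: [0.027, 1.0, -0.0, -0.0]
contact_force: [-0.7, -0.2, -0.2]
finger_gap: 0.0002
gripper_force: 0.0
```

{"api": "move_arm", "payload": {
  "dp": [
    [0,0,-1],
    [0,0,0]
  ],
  "turn": [0,0],
  "gripper": [1,1]
}}

```text
t: 5.0
tool_pos: [0.5294, 0.1979, 0.091]
eef_rot: [0.027, 1.0, -0.0, -0.0]
contact_force: [0.2, 0.0, 0.1]
finger_gap: 0.0002
gripper_force: 0.0
```

{"api": "move_arm", "payload": {
  "dp": [
    [0,0,-1],
    [0,0,0]
  ],
  "turn": [0,0],
  "gripper": [1,1]
}}

```text
t: 5.2
tool_pos: [0.5294, 0.1979, 0.09]
eef_rot: [0.027, 1.0, -0.0, -0.0]
contact_force: [0.1, -0.4, 0.0]
finger_gap: 0.0001
gripper_force: 0.0
```

```bash
python3 - <<'E'
from plant import ctrl
import cv2,numpy as np
a=ctrl.snapshot("top")["image"][200:290,190:290]; b=ctrl.snapshot("side")["image"][140:230,260:350]
a=cv2.resize(a,(400,400),interpolation=cv2.INTER_CUBIC); b=cv2.resize(b,(400,400),interpolation=cv2.INTER_CUBIC)
o=np.hstack([a,b]).astype(float); o=(255*(o/255)**.5).astype(np.uint8)
cv2.imwrite("pics/d.png",o)
E
```

```text
(no output)
```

View pics/d.png

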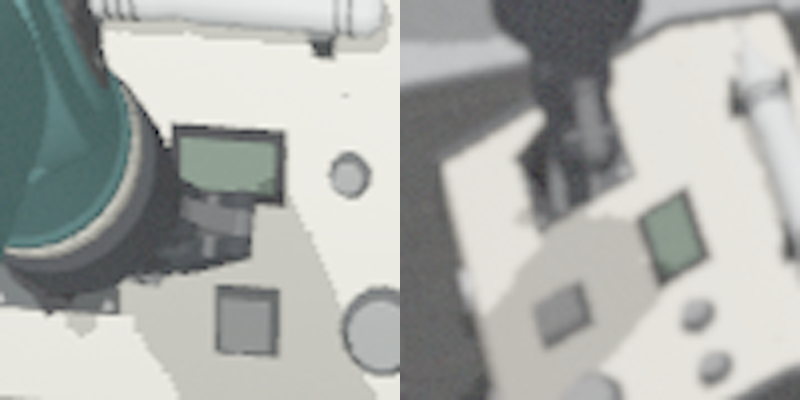

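```bash
python3 - <<'E'
from plant import ctrl
from geo import *
W=ctrl.get_state()["tool_pos"]; print(W)
def crop(n,r,c,h,w,f):
    o=ctrl.snapshot(n)["image"][r:r+h,c:c+w]
    o=cv2.resize(o,None,fx=f,fy=f,interpolation=cv2.INTER_CUBIC); o=(255*(o/255.)**.4).astype(np.uint8)
    for z in (-.022,0,.051,.1,.15):
        p=(proj(n,W+[0,0,z])-[c,r])*f; cv2.circle(o,tuple(int(v) for v in p),3,(0,0,255),-1)
    return o
cv2.imwrite("pics/e.png",np.hstack([crop("top",190,180,100,65,6),crop("side",110,265,100,65,6)]))
E
```

```text
[0.52948852 0.19795725 0.09006033]
```

View pics/e.png

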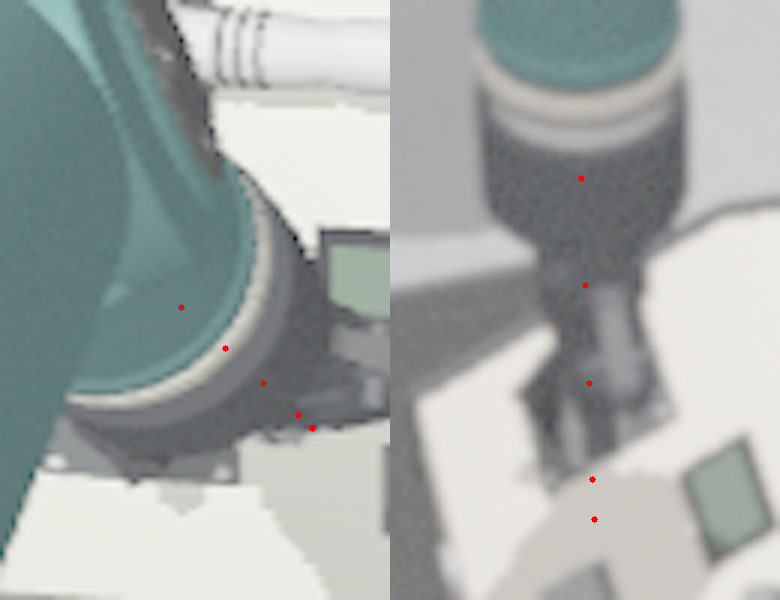

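```bash
python3 - <<'E'
from plant import ctrl
from geo import *
for z in (-.022,-.009,0,.05,.1): print(proj("side",np.array([.231,.687,.216+z])).round(1),proj("side",np.array([.231-.016,.687-.047,.216+z])).round(1))
i0=d["side"]["image"]; i1=ctrl.snapshot("side")["image"]
m=(np.abs(i0.astype(int)-i1).max(2)>25).astype(np.uint8)
g0=cv2.cvtColor(i0,cv2.COLOR_BGR2GRAY);g1=cv2.cvtColor(i1,cv2.COLOR_BGR2GRAY)
for r in range(150,202,2): print(r,''.join('#' if m[r,c] and g1[r,c]<110 else ('+' if m[r,c] else ('o' if g1[r,c]<110 else '.')) for c in range(270,335)), )
for r in range(30,60,3): print(r,g0[r,100:150:3])
E
```

```text
[138.5  58.4] [133.7  69.1]
[137.2  54. ] [132.4  64.7]
[136.3  50.8] [131.5  61.5]
[131.3  32.9] [126.2  43.5]
[126.  14.] [120.6  24.4]
150 ...............+#######################oooo......................
152 ..................###################ooo.........................
154 ............ooooooo###ooooooooo#######+..........................
156 ..oooooooooooooooooooooooooo##########+..........................
158 oooooooooooooooooooooooo##############+..........................
160 ooooooooooooooooooooo################+..........................o
162 ooooooooooooooooooooo################+..........................o
164 ooooooooooooooooooooo################o..........................o
166 ooooooooooooooooo....+#####ooo###oo###...........................
168 oooooooooooooo........o##ooooo####o##oo..........................
170 oooooooooo..........ooooooo#########oooo.........................
172 ooooooo...........ooooooooooooo#####oooo.........................
174 oooo.............oooooooooooooooo###o###o........................
176 ................oooooooo#oooooooooooo###o.......
[... 887 characters left out ...]
35  27  28  43  84 100  29  25  55  78  77]
33 [115 109 114 110 115  81  27  33  31  30  83 112 111 108  80  78  78]
36 [113 114 114 117 114  96  33  37  29  28  77 117 117 114  93  80  80]
39 [113 118 114 113 115 113  88  73  23  27  84 110 112 109 102  81  80]
42 [115 116 117 111 113 112 110 107  34  30  78 106 119 115 115  82  78]
45 [117 112 115 115 114 111 112 110  63  26  62  99 114 114 112  84  78]
48 [114 111 112 115 118 111 109 114  91  26  41  93 108 112 112  98  80]
51 [113 116 114 112 119 116 111 113 110  99 100 111 110 109 108 104  99]
54 [121 114 116 119 117 114 106 111 116 116 114 113 111 115 112 109 113]
57 [114 111 109 113 111 117 116 114 115 114 116 112 112 113 113 116 110]
```

{"api": "move_arm", "payload": {
  "dp": [
    [0,0,-1],
    [0,0,-1],
    [0,0,0]
  ],
  "turn": [0,0,0],
  "gripper": [1,1,1]
}}

```text
t: 5.75
tool_pos: [0.5293, 0.1979, 0.0879]
eef_rot: [0.027, 1.0, -0.0, -0.0]
contact_force: [0.0, -0.4, 0.0]
finger_gap: -0.0004
gripper_force: 0.0
```

{"api": "move_arm", "payload": {
  "dp": [
    [0,0,-1],
    [0,0,-1],
    [0,0,0]
  ],
  "turn": [0,0,0],
  "gripper": [1,1,1]
}}

```text
t: 6.05
tool_pos: [0.5294, 0.1979, 0.0859]
eef_rot: [0.027, 1.0, -0.0, -0.0]
contact_force: [-0.3, 0.6, -0.5]
finger_gap: 0.0003
gripper_force: 0.0
```

{"api": "move_arm", "payload": {
  "dp": [
    [0,0,-1],
    [0,0,-1],
    [0,0,0]
  ],
  "turn": [0,0,0],
  "gripper": [1,1,1]
}}

```text
t: 6.35
tool_pos: [0.5294, 0.198, 0.084]
eef_rot: [0.027, 1.0, -0.0, -0.0]
contact_force: [-0.2, 0.3, -0.1]
finger_gap: 0.0
gripper_force: 0.0
```

The tip is clearly higher than `tool_pos` says, and both the pictures and the missing contact agree on this. I'll triangulate the flange ring to see whether x and y are biased too.

```bash
python3 - <<'E'
from plant import ctrl
from geo import *
W=ctrl.get_state()["tool_pos"]; pts={}
for n,(r0,r1,c0,c1) in {"top":(190,270,170,235),"side":(95,150,270,325)}.items():
    im=ctrl.snapshot(n)["image"][r0:r1,c0:c1]
    hsv=cv2.cvtColor(im,cv2.COLOR_BGR2HSV)
    teal=((hsv[...,0]>75)&(hsv[...,0]<100)&(hsv[...,1]>80)).astype(np.uint8)
    # lower boundary of teal per column, upper edge of cream ring
    pt=[(c+c0,np.where(teal[:,c])[0].max()+r0) for c in range(teal.shape[1]) if teal[:,c].any()]
    print(n,pt[::3]); pts[n]=pt
print(W)
print(tri([(203.3,235.8)],[(296.8,119.2)]))
for z in (.15,.2,.25):
    C=W+[0,0,z]
    for n in("top","side"):
        q=np.array([proj(n,C+.036*np.array([np.cos(a),np.sin(a),0])) for a in np.linspace(0,6.28,60)])
        print(z,n,proj(n,C).round(1),q.min(0).round(1),q.max(0).round(1))
E
```

```text
top [(170, np.int64(269)), (173, np.int64(269)), (176, np.int64(269)), (179, np.int64(269)), (182, np.int64(269)), (185, np.int64(269)), (188, np.int64(263)), (191, np.int64(255)), (194, np.int64(255)), (197, np.int64(256)), (200, np.int64(256)), (203, np.int64(255)), (206, np.int64(254)), (209, np.int64(253)), (212, np.int64(251)), (215, np.int64(248)), (218, np.int64(245)), (221, np.int64(240))]
side [(280, np.int64(117)), (283, np.int64(121)), (286, np.int64(124)), (289, np.int64(139)), (292, np.int64(126)), (295, np.int64(126)), (298, np.int64(126)), (301, np.int64(125)), (304, np.int64(125)), (307, np.int64(123)), (310, np.int64(120))]
[0.52936098 0.1979609  0.08395521]
[[0.52783722 0.1938548  0.2963615 ]]
0.15 top [211.2 242.2] [188.4 220.2] [234.  264.6]
0.15 side [296.9 141.9] [280.  131.1] [313.7 153.2]
0.2 top [202.9 234.5] [178.4 211. ] [227.4 258.5]
0.2 side [296.1 123.1] [278.6 112.3] [313.6 134.3]
0.25 top [193.3 225.6] [166.9 200.4] [219.8 251.4]
0.25 side [295.3 102.9] [277.2  92.2] [313.4 114.1]
```

{"api": "move_arm", "payload": {
  "dp": [
    [0,0,-3],
    [0,0,-3],
    [0,0,-3],
    [0,0,-2],
    [0,0,0],
    [0,0,0]
  ],
  "turn": [0,0,0,0,0,0],
  "gripper": [1,1,1,1,1,1]
}}

```text
t: 7.05
tool_pos: [0.5295, 0.1979, 0.073]
eef_rot: [0.027, 1.0, -0.0, -0.0]
contact_force: [-0.4, 0.9, 0.3]
finger_gap: -0.0001
gripper_force: 0.0
```

{"api": "move_arm", "payload": {
  "dp": [
    [0,0,-1.5],
    [0,0,-1.5],
    [0,0,0]
  ],
  "turn": [0,0,0],
  "gripper": [1,1,1]
}}

```text
t: 7.35
tool_pos: [0.5294, 0.1979, 0.0699]
eef_rot: [0.027, 1.0, -0.0, -0.0]
contact_force: [0.1, -0.5, -0.9]
finger_gap: 0.0001
gripper_force: 0.0
```

{"api": "move_arm", "payload": {
  "dp": [
    [0,0,-1.5],
    [0,0,-1.5],
    [0,0,0]
  ],
  "turn": [0,0,0],
  "gripper": [1,1,1]
}}

```text
t: 7.65
tool_pos: [0.5293, 0.1979, 0.0669]
eef_rot: [0.027, 1.0, -0.0, -0.0]
contact_force: [-0.3, 0.1, 0.4]
finger_gap: 0.0
gripper_force: 0.0
```

{"api": "move_arm", "payload": {
  "dp": [
    [0,0,-1.5],
    [0,0,-1.5],
    [0,0,0]
  ],
  "turn": [0,0,0],
  "gripper": [1,1,1]
}}

```text
t: 7.95
tool_pos: [0.5293, 0.1979, 0.0639]
eef_rot: [0.027, 1.0, -0.0, -0.0]
contact_force: [-0.5, -0.4, 0.5]
finger_gap: -0.0
gripper_force: 0.0
```

```bash
python3 - <<'E'
from plant import ctrl
from geo import *
W=ctrl.get_state()["tool_pos"]; print(W)
def crop(n,r,c,h,w,f):
    o=ctrl.snapshot(n)["image"][r:r+h,c:c+w]
    o=cv2.resize(o,None,fx=f,fy=f,interpolation=cv2.INTER_CUBIC); o=(255*(o/255.)**.4).astype(np.uint8)
    return o
cv2.imwrite("pics/f.png",np.hstack([crop("top",190,200,100,65,6),crop("side",130,265,100,65,6)]))
E
```

```text
[0.52931455 0.19788225 0.06386649]
```

View pics/f.png

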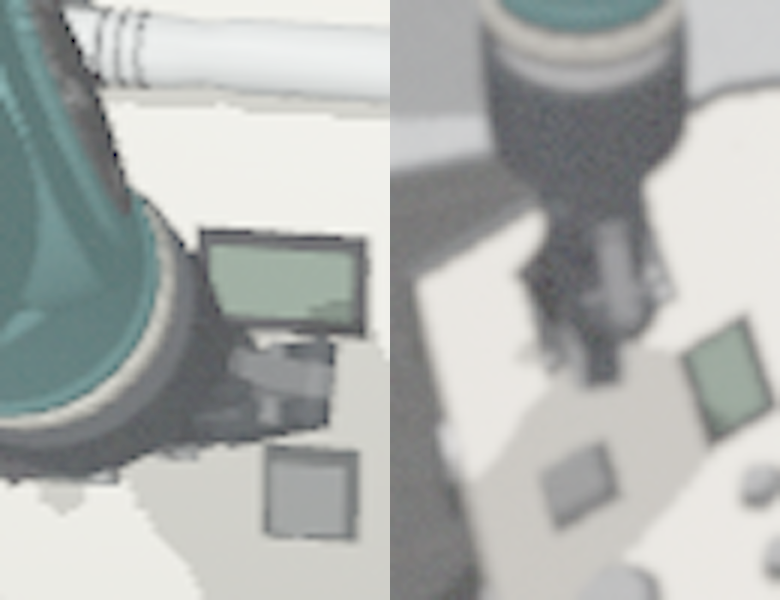

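The tip now shows in the side view at (300,193), about 15 mm above the reported TCP. The real tip offset is therefore about 37 mm less than stated. I'll continue the touch-down.

{"api": "move_arm", "payload": {
  "dp": [
    [0,0,-1],
    [0,0,-1],
    [0,0,0]
  ],
  "turn": [0,0,0],
  "gripper": [1,1,1]
}}

```text
t: 8.35
tool_pos: [0.5294, 0.1979, 0.062]
eef_rot: [0.027, 1.0, -0.0, -0.0]
contact_force: [0.0, -0.4, -0.5]
finger_gap: -0.0
gripper_force: 0.0
```

{"api": "move_arm", "payload": {
  "dp": [
    [0,0,-1],
    [0,0,0]
  ],
  "turn": [0,0],
  "gripper": [1,1]
}}

```text
t: 8.55
tool_pos: [0.5294, 0.198, 0.061]
eef_rot: [0.027, 1.0, -0.0, -0.0]
contact_force: [-0.5, 0.0, -0.3]
finger_gap: 0.0003
gripper_force: 0.0
```

{"api": "move_arm", "payload": {
  "dp": [
    [0,0,-1],
    [0,0,0]
  ],
  "turn": [0,0],
  "gripper": [1,1]
}}

```text
t: 8.75
tool_pos: [0.5296, 0.198, 0.0605]
eef_rot: [0.027, 1.0, 0.0, 0.0]
contact_force: [0.0, -0.8, 4.3]
finger_gap: -0.0002
gripper_force: 1.7
```

{"api": "move_arm", "payload": {
  "dp": [
    [0,0,-1],
    [0,0,0]
  ],
  "turn": [0,0],
  "gripper": [1,1]
}}

```text
t: 8.95
tool_pos: [0.5297, 0.198, 0.0603]
eef_rot: [0.027, 1.0, 0.0, 0.0]
contact_force: [-1.3, 0.5, 10.1]
finger_gap: -0.0
gripper_force: 5.1
```

Contact is at TCP z = 60.6 mm, so the real tip sits 17 mm above the reported TCP. Next I lift and go to the left of the bar.

{"api": "move_arm", "payload": {
  "dp": [
    [0,0,30],
    [0,0,36],
    [8,30,0],
    [8,30,0],
    [8.5,31,0],
    [0,0,0],
    [0,0,0],
    [0,0,0]
  ],
  "turn": [0,0,0,0,0,0,0,0],
  "gripper": [1,1,1,1,1,1,1,1]
}}

```text
t: 9.75
tool_pos: [0.5536, 0.2872, 0.1247]
eef_rot: [0.028, 1.0, -0.001, -0.0]
contact_force: [-0.7, -0.1, 0.7]
finger_gap: 0.0002
gripper_force: 0.0
```

{"api": "move_arm", "payload": {
  "dp": [
    [0,0,-15],
    [0,0,-13],
    [0,0,-5],
    [0,0,-5],
    [0,0,0],
    [0,0,0]
  ],
  "turn": [0,0,0,0,0,0],
  "gripper": [1,1,1,1,1,1]
}}

```text
t: 10.35
tool_pos: [0.5541, 0.289, 0.087]
eef_rot: [0.027, 1.0, 0.0, 0.0]
contact_force: [0.3, -0.6, 1.2]
finger_gap: -0.0003
gripper_force: 0.0
```

{"api": "move_arm", "payload": {
  "dp": [
    [-0.2,-3,0],
    [-0.2,-3,0],
    [0,-2,0],
    [0,0,0]
  ],
  "turn": [0,0,0,0],
  "gripper": [1,1,1,1]
}}

```text
t: 10.75
tool_pos: [0.5538, 0.2802, 0.0873]
eef_rot: [0.028, 1.0, -0.0, 0.0]
contact_force: [-0.8, 0.3, -0.5]
finger_gap: 0.0
gripper_force: 0.0
```

{"api": "move_arm", "payload": {
  "dp": [
    [-0.2,-2,0],
    [-0.2,-2,0],
    [0,0,0]
  ],
  "turn": [0,0,0],
  "gripper": [1,1,1]
}}

```text
t: 11.05
tool_pos: [0.5539, 0.2777, 0.0875]
eef_rot: [0.027, 1.0, 0.001, 0.001]
contact_force: [1.8, 1.1, 0.3]
finger_gap: 0.0002
gripper_force: 0.7
```

{"api": "move_arm", "payload": {
  "dp": [
    [-0.1,-2,0],
    [-0.1,-2,0],
    [0,0,0]
  ],
  "turn": [0,0,0],
  "gripper": [1,1,1]
}}

```text
t: 11.35
tool_pos: [0.5548, 0.2752, 0.0879]
eef_rot: [0.027, 1.0, 0.002, 0.002]
contact_force: [2.6, 5.7, 1.8]
finger_gap: 0.0002
gripper_force: 2.1
```

{"api": "move_arm", "payload": {
  "dp": [
    [-0.1,-2,0],
    [-0.1,-2,0],
    [0,0,0]
  ],
  "turn": [0,0,0],
  "gripper": [1,1,1]
}}

```text
t: 11.65
tool_pos: [0.5552, 0.2739, 0.0883]
eef_rot: [0.027, 1.0, 0.004, 0.003]
contact_force: [3.6, 7.6, -0.4]
finger_gap: -0.0003
gripper_force: 4.0
```

{"api": "move_arm", "payload": {
  "dp": [
    [-0.1,-2,0],
    [-0.1,-1,0],
    [0,0,0]
  ],
  "turn": [0,0,0],
  "gripper": [1,1,1]
}}

```text
t: 11.95
tool_pos: [0.5561, 0.2724, 0.0888]
eef_rot: [0.026, 1.0, 0.005, 0.004]
contact_force: [3.3, 10.1, 0.8]
finger_gap: 0.0001
gripper_force: 4.8
```

{"api": "move_arm", "payload": {
  "dp": [
    [0,-2,0],
    [0,-2,0],
    [0,0,0]
  ],
  "turn": [0,0,0],
  "gripper": [1,1,1]
}}

```text
t: 12.25
tool_pos: [0.558, 0.2689, 0.0898]
eef_rot: [0.026, 1.0, 0.006, 0.006]
contact_force: [4.9, 9.5, 4.1]
finger_gap: -0.0
gripper_force: 4.7
```

{"api": "move_arm", "payload": {
  "dp": [
    [0,-2,0],
    [0,-1,0],
    [0,0,0],
    [0,0,0]
  ],
  "turn": [0,0,0,0],
  "gripper": [1,1,1,1]
}}

```text
t: 12.65
tool_pos: [0.5584, 0.2597, 0.0898]
eef_rot: [0.027, 1.0, 0.002, 0.005]
contact_force: [5.6, -2.1, 6.8]
finger_gap: 0.0001
gripper_force: 4.5
```

It snapped over: the y force dropped and the tool followed through. I'll back off, lift and look.

{"api": "move_arm", "payload": {
  "dp": [
    [0,4,2],
    [0,5,5],
    [0,5,10],
    [0,0,40],
    [0,0,40],
    [-50,0,0],
    [-50,0,0],
    [-50,0,0],
    [0,0,0],
    [0,0,0]
  ],
  "turn": [0,0,0,0,0,0,0,0,0,0],
  "gripper": [1,1,1,1,1,1,1,1,1,1]
}}

```text
t: 13.65
tool_pos: [0.4005, 0.273, 0.1844]
eef_rot: [0.026, 1.0, -0.0, -0.001]
contact_force: [0.7, 1.1, 0.2]
finger_gap: -0.0002
gripper_force: 0.0
```

```bash
python3 - <<'E'
from plant import ctrl
from geo import *
print(ctrl.get_state()["tool_pos"])
def crop(n,r,c,h,w,f):
    o=ctrl.snapshot(n)["image"][r:r+h,c:c+w]
    o=cv2.resize(o,None,fx=f,fy=f,interpolation=cv2.INTER_CUBIC); return (255*(o/255.)**.6).astype(np.uint8)
cv2.imwrite("pics/g.png",np.hstack([crop("top",190,165,100,65,6),crop("side",130,265,100,65,6)]))
E
```

```text
[0.40048348 0.27301399 0.1843811 ]
```

View pics/g.png

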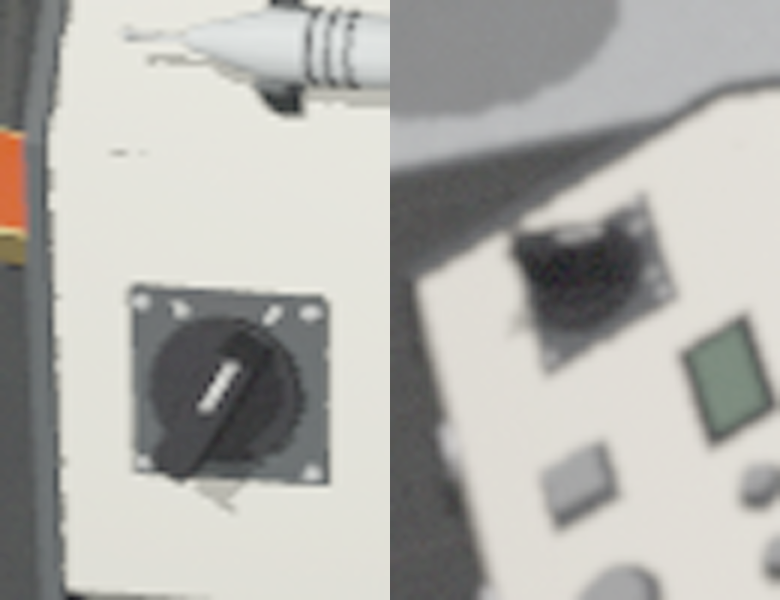

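The switch now points to on (line at crop (220,385), up-right). Next, the square key.

{"api": "move_arm", "payload": {
  "dp": [
    [25,-38,0],
    [25,-38,0],
    [24,-38,0],
    [24,0,0],
    [0,0,-40],
    [0,0,-40],
    [0,0,-25],
    [0,0,0],
    [0,0,0]
  ],
  "turn": [0,0,0,0,0,0,0,0,0],
  "gripper": [1,1,1,1,1,1,1,1,1]
}}

```text
t: 14.65
tool_pos: [0.5018, 0.1586, 0.079]
eef_rot: [0.028, 1.0, -0.0, 0.0]
contact_force: [-1.4, -0.1, 0.9]
finger_gap: -0.0003
gripper_force: 0.0
```

{"api": "move_arm", "payload": {
  "dp": [
    [-2.5,0,-10],
    [0,0,-10],
    [0,0,-2],
    [0,0,0],
    [0,0,0]
  ],
  "turn": [0,0,0,0,0],
  "gripper": [1,1,1,1,1]
}}

```text
t: 15.15
tool_pos: [0.4983, 0.1591, 0.0573]
eef_rot: [0.027, 1.0, 0.0, 0.0]
contact_force: [0.1, -0.1, -0.0]
finger_gap: -0.0001
gripper_force: 0.0
```

{"api": "move_arm", "payload": {
  "dp": [
    [0,0,-2],
    [0,0,-2],
    [0,0,0]
  ],
  "turn": [0,0,0],
  "gripper": [1,1,1]
}}

```text
t: 15.45
tool_pos: [0.4986, 0.1591, 0.0533]
eef_rot: [0.027, 1.0, 0.0, 0.0]
contact_force: [0.4, 0.2, 3.4]
finger_gap: 0.0
gripper_force: 1.0
```

{"api": "move_arm", "payload": {
  "dp": [
    [0,0,-2],
    [0,0,-1],
    [0,0,0]
  ],
  "turn": [0,0,0],
  "gripper": [1,1,1]
}}

```text
t: 15.75
tool_pos: [0.499, 0.1591, 0.0504]
eef_rot: [0.027, 1.0, 0.0, 0.001]
contact_force: [1.0, -0.6, 4.7]
finger_gap: -0.0
gripper_force: 1.9
```

{"api": "move_arm", "payload": {
  "dp": [
    [0,0,-2],
    [0,0,0]
  ],
  "turn": [0,0],
  "gripper": [1,1]
}}

```text
t: 15.95
tool_pos: [0.4991, 0.1592, 0.0487]
eef_rot: [0.028, 1.0, 0.0, 0.001]
contact_force: [0.3, -0.7, 8.0]
finger_gap: -0.0001
gripper_force: 3.1
```

{"api": "move_arm", "payload": {
  "dp": [
    [0,0,-1.5],
    [0,0,0],
    [0,0,0]
  ],
  "turn": [0,0,0],
  "gripper": [1,1,1]
}}

```text
t: 16.25
tool_pos: [0.4992, 0.1592, 0.0483]
eef_rot: [0.028, 1.0, 0.0, 0.001]
contact_force: [0.1, -1.0, 18.7]
finger_gap: 0.0001
gripper_force: 8.1
```

The square key bottomed: about 6 mm of vertical travel, then a hard stop. I release it and go to the start key.

{"api": "move_arm", "payload": {
  "dp": [
    [0,0,5],
    [0,0,25],
    [-1,-22,0],
    [-1,-22,0],
    [-1.5,-22,0],
    [0,0,-10],
    [0,0,-10],
    [0,0,0],
    [0,0,0]
  ],
  "turn": [0,0,0,0,0,0,0,0,0],
  "gripper": [1,1,1,1,1,1,1,1,1]
}}

```text
t: 17.15
tool_pos: [0.4941, 0.0942, 0.0558]
eef_rot: [0.026, 1.0, 0.0, -0.001]
contact_force: [0.2, -0.2, -0.3]
finger_gap: -0.0001
gripper_force: 0.0
```

{"api": "move_arm", "payload": {
  "dp": [
    [0,0,-2],
    [0,0,-2],
    [0,0,0]
  ],
  "turn": [0,0,0],
  "gripper": [1,1,1]
}}

```text
t: 17.45
tool_pos: [0.4954, 0.0939, 0.0529]
eef_rot: [0.027, 1.0, 0.0, 0.001]
contact_force: [1.2, 0.8, 3.2]
finger_gap: 0.0
gripper_force: 1.3
```

{"api": "move_arm", "payload": {
  "dp": [
    [0,0,-2],
    [0,0,-2],
    [0,0,0]
  ],
  "turn": [0,0,0],
  "gripper": [1,1,1]
}}

```text
t: 17.75
tool_pos: [0.4958, 0.0934, 0.0492]
eef_rot: [0.027, 1.0, 0.0, 0.001]
contact_force: [-0.2, 2.4, 6.2]
finger_gap: -0.0
gripper_force: 2.9
```

{"api": "move_arm", "payload": {
  "dp": [
    [0,0,-1],
    [0,0,0]
  ],
  "turn": [0,0],
  "gripper": [1,1]
}}

```text
t: 17.95
tool_pos: [0.4959, 0.0934, 0.0489]
eef_rot: [0.027, 1.0, 0.001, 0.001]
contact_force: [-0.5, 0.3, 13.3]
finger_gap: -0.0001
gripper_force: 6.3
```

{"api": "move_arm", "payload": {
  "dp": [
    [0,0,-1],
    [0,0,0],
    [0,0,5],
    [0,0,30],
    [0,0,45],
    [0,0,45],
    [-40,0,0],
    [-40,0,0],
    [0,0,0],
    [0,0,0],
    [0,0,0]
  ],
  "turn": [0,0,0,0,0,0,0,0,0,0,0],
  "gripper": [1,1,1,1,1,1,1,1,1,1,1]
}}

```text
t: 19.05
tool_pos: [0.4154, 0.0929, 0.1716]
eef_rot: [0.028, 1.0, 0.0, 0.0]
contact_force: [0.4, 0.7, -0.3]
finger_gap: -0.0005
gripper_force: 0.0
```

```bash
python3 - <<'E'
from plant import ctrl
import cv2
o=ctrl.snapshot("side")["image"]; cv2.imwrite("pics/h.png",cv2.resize(o[130:400,240:460],None,fx=2.2,fy=2.2)); s=ctrl.get_state(); print(s["t"],s["tool_pos"])
E
```

```text
19.1 [0.41576509 0.09301058 0.17154746]
```

View pics/h.png

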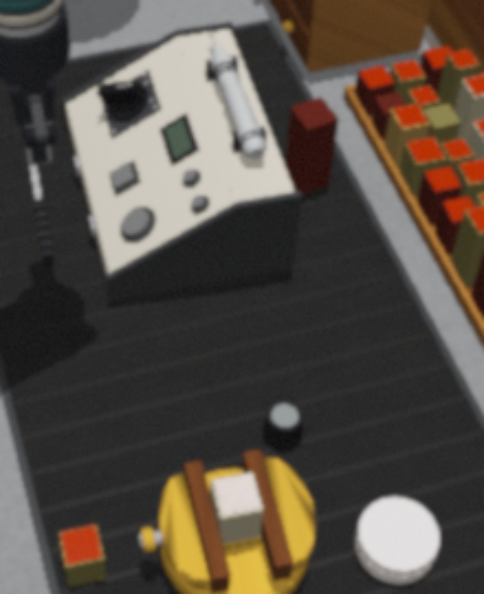

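The switch is on, all four keys are up, nothing has been moved and the arm is clear, so I'm handing in.

```bash
python3 -c "
from plant import ctrl
print(ctrl.hand_in())"
```

```text
the job is handed in; nothing more can be done
None
```

I clicked the switch on, then pressed the square key and after it the start key fully down, each let up again. The job was handed in at about 19 s with the arm clear and nothing seen to have moved; no verdict was shown.

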